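# Pin the stop and close the trigger clamp on a glued gift box

## Robot

A 6-joint arm with a two-finger parallel gripper is mounted at the origin on a cart in front of the work surface, level with it; the furniture and walls round the work are solid. World frame = base frame: x ahead of the robot, y to its left, z up, the work surface at z = 0. Lengths are in m, angles in rad, forces in N, time in s.
With the tool pointing down it reaches from about 0.425 to 0.95 m from the base axis. Payload 3.5 kg.
Tool frame: the origin (TCP) lies between the finger pads; the fingertips stand 22 mm ahead of it and the grasp point (between the pads) lies 3 mm ahead of it (ctrl.nose_length is the z of the fingertips in the tool frame, in m); z points along the fingers, y is the line along which they close (so a half turn about z gives the same grasp; the last joint's range is limited). The gripper opens to 85 mm and grips with 20 to 120 N. Pads are 22 mm wide; open, the fingers measure 114 mm over their backs; the gripper's body (76 mm by 85 mm) begins 54 mm behind the grasp point. The pads swing forward as they close: fully open they stand 13 mm farther back than shut.
Start: joints at [1.124, 0.286, 1.577, -0, 1.279, -0.15], TCP at [0.197, 0.645, 0.253] pointing down, gripper open.
Joint ranges: [-2.77, 2.77], [-0.9, 2.22], [0.21, 2.48], [-1.53, 4.67], [0.24, 2.81], [-2.84, 2.84]. Speed limits (rad/s): [2.79, 2.79, 3.14, 3.14, 3.14, 3.14].

## Interface

Orientations are given as a unit quaternion [x, y, z, w].
In Python, from plant import ctrl gives the robot as it stands. The module is installed in compiled form; this text tells all that it offers.
- The arm moves only by the tool send_rows, never from a script. Its argument "rows" is text: rows parted by semicolons, each of 7 numbers parted by spaces: the turn, a rotation vector about the tool's x, y, z in shares of 90 degrees (1.0 is 90 degrees), then the shift along the tool's x, y, z in a scale on which 1.0 is 750 mm, then the opening, from -1 (shut) to 1 (fully open). A call has 1 to 8 rows; each row is the pose to reach, as a shift and turn from the pose commanded when the call began, along the tool's axes at that moment; what a row does not reach only later rows make up. A row lasts 1/8 s, in which the tool goes at most 62.5 mm and 10.7 degrees, less where a joint would pass 70% of its speed; a pose out of reach is approached as far as the arm can. A shift or turn number past 1, either way, is cut back to 1. A call with a gripper value outside its range is refused whole. The fingers move at their own pace and stop on an object; "grip_force" is the grip in N (left out, the last holds). Time passes only in rows, so rows that repeat a pose let the fingers close. It gives the time, the measured TCP pose, the force, the opening and the grip force at its end, in the units of the state.
- ctrl.get_state(): the state, without advancing time (a new reading comes with each control period).
- ctrl.read_camera(name): name is "scene" or "top"; returns a dict with "color" (480x640x3 uint8, red, green, blue), "fx", "fy", "cx", "cy" (pixels), "D" ([k1, k2, p1, p2, k3] as OpenCV has them; the pictures are not rectified), "extrinsics" (4x4, takes a point from world to camera coordinates). Camera axes: x right, y down, z forward; pixel columns grow to the right and rows downward; lengths in m; the calibration is good to about 2 mm. A picture is of the moment at which its call begins. There is no depth.
- ctrl.sign_off(): hands the job in; it is judged then, once.
Trained networks look in a picture, given as the dict that the camera call returned (one of the last four; its "shot" number tells which), for a name from the list of things; names that differ only in an ending like _2 or _b are one class to them, and where a whole thing is asked for, a point or a joint stands for the part that bears it (a point fixed in the world has none). Each returns a list of dicts, best first, with "p" (0 to 1); they miss things now and then, are a little off and sometimes report something else, mostly with a low value. They report only what shows in the picture. A call takes as long as a camera call. They do not tell look-alikes from the thing itself.
- ctrl.look_for(picture, target): "position" ([x, y, z] in m, in the coordinates of the camera as it stood for that picture, good to about 4 mm: the middle of the surface that is visible of it).
The state is a dict: "time": time; "qpos": joint angles; "dq": joint speeds; "joint_efforts": joint torques, N m; "eef_pos": TCP position; "tcp_rot": TCP orientation; "contact_force": force on the tool from outside, world axes, zero at the start; "wrist_torque": the same for the moment, N m; "opening": opening from 0.0 (shut) to 1.0 (fully open); "finger_force": force on a finger pad.
Only numpy, scipy, OpenCV 4.12 (cv2) and the standard library are available. Lean on these libraries where they do the work, as an engineer would, in place of code of your own. Each camera call takes 0.05 s, during which the arm holds its last target. There are 200 camera calls.

## Task

The little green gift box in the bench trigger clamp has a glued seam that must be pressed. First take the red-headed pin from its block and push it fully home through the aligned holes of fork and lug, so that the stop cannot slide; then squeeze the orange trigger to the handle again and again until the jaw's rubber pad has closed on the box and the red index stands in the green part of the pressure scale, never so hard that the pad's spring is nearly bottomed in the red, which would crush the box. Finish with the trigger still held squeezed and the box under that pressure; do not knock the other goods about.

Things in the scene. Friction and masses are not known exactly. Their poses are not given: they have to be found in the camera images.
- clamp: Trigger clamp on a wooden base board 300 x 100 x 12 mm, fixed. Origin: centre of the board's underside, at table level. x runs from the handle end to the stop end, z up. Black fixed handle 24 mm wide, x = -128 to -108 mm, top at z = 152 mm; orange trigger in front (+x) of it. Nothing else is higher than 72 mm.
- handle_grip (a point): Middle of the fixed handle at the height to grip (z = 117 mm, x = -118 mm, y = 0 in the clamp frame).
- trigger_grip (a point): Front (+x) face of the orange trigger at grip height; moves with it. Released about x = -70 mm, z = 116 mm in the clamp frame, squeezed about x = -85 mm: 58 and 43 mm from the handle's back face. Trigger 12 mm thick, 22 mm wide, top z = 150 mm. One finger goes behind the handle, one in front of the trigger. Handle and cheeks are fixed, so only the trigger moves.
- trigger (a joint): Angle of the trigger (rad): 0 released, 0.27 fully squeezed to its stop; pivot at z = 62 mm. A spring returns it (3 to 5 N at the grip); squeezing takes up to about 15 N there.
- rod (a joint): Advance (m) of the toothed bar with jaw towards the stop, 0 to 0.058; starts anywhere in 0 to 0.018. Each full squeeze and release moves it on one 5 mm tooth (the first 4 to 9 mm); it meets the box, pushed against the stop, at about 0.035; a pawl keeps it from going back (more than 3 mm). It cannot be reversed.
- pad (a joint): How far (m) the sprung pad is pressed back into the jaw: 0 free, 0.018 bottomed. Force = 1000 N/m x (value + 0.002). The red index on the jaw stands in the white of the scale strip below 0.004, in the green from 0.004 to 0.014, then red; above 0.0165 the box is crushed. Once the pad bears on the pinned box, each full squeeze adds about 4 to 5 mm; released it gives back 2 to 3 mm.
- pad_face (a point): Middle of the front face of the rubber pad (44 mm wide, 34 mm high), which meets the gift box.
- fork_hole (a point): Centre of the upright hole at the fork's top face, 47 mm above the table, x = 118 mm in the clamp frame. Diameter 13 mm, chamfer 1.5 mm, through upper fork plate, the stop's lug and lower fork plate, 35 mm deep in all, aligned. Fork 36 x 40 mm; the stop plate (50 mm high) is 34 mm nearer the handle.
- gift_box: Green lidded card gift box, about 50 mm cube, 60 g, standing loose on the board between pad and stop. Origin: centre of its underside. It is pushed against the stop by the pad and needs no handling.
- pin: Steel pin with red knurled head. Origin: tip of the shank; z along the pin to the head. Shank diameter 10 mm, 32 mm long, tip chamfered; head diameter 24 mm, from z = 32 to 56 mm. Seated, the head rests on the fork. Starts upright in pin_block, head on the block's top, 36 mm above the table.
- pin_block: Wooden block 60 x 60 x 36 mm, fixed, with the pin's parking hole in its middle. Origin: centre of its underside.
- votive: Bystander: pink glass votive, 64 mm across, 71 mm high; origin at its underside.
- jar_candle_2: Bystander: purple jar candle with wooden lid, 66 mm across, 91 mm high.
- tag_stack: Bystander: bundle of kraft tags 98 x 45 x 17 mm.
- order_pad: Bystander: white order pad 111 x 78 x 10 mm.
- bud_vase: Bystander: white bud vase, 62 mm across, 96 mm high.
Not all that is in view belongs to the job. What is shaped like the gift_box but yellow is not meant.

How it is judged:
By the outcome, as a careful person would: the job done as asked, in the order asked, and still so for the second after the job is handed in, while the arm keeps its last pose, push and grip.
It also fails if it takes over 64 s, if anything falls off the work surface, if the arm or the gripper's body presses on something with over 40 N, if the wrist force passes 120 N, or if a joint passes its speed limit or range.

## Working session

There is one attempt and no reset: what is moved stays moved. The work goes in short steps, Python scripts to look and compute and a tool call to move; the robot and the scene stay as the last step left them, time stands still between calls to the robot, and variables do not carry over. Pictures are saved under pics/ and viewed, at most 10 in all, crops included, and the job is handed in when it is done.

Besides the shell and the picture viewer there is one more tool, called after "Call:" as a command line: name --argument value ..., lists and objects as JSON in quotes. send_rows: Moves the arm, as the interface text tells. Its arguments: {"type":"object","properties":{"rows":{"type":"string"},"grip_force":{"type":"number"}},"required":["rows"]}

```bash
mkdir -p pics; cat > h.py <<'E'
import numpy as np, cv2
from plant import ctrl
from scipy.spatial.transform import Rotation as R
def shot(n,f=None):
    p=ctrl.read_camera(n)
    if f: cv2.imwrite('pics/'+f,p['color'][:,:,::-1])
    return p
def KD(p): return np.array([[p['fx'],0,p['cx']],[0,p['fy'],p['cy']],[0,0,1.]]),np.array(p['D'],float)
def c2w(p,x): return (np.linalg.inv(p['extrinsics'])@np.r_[x,1])[:3]
def proj(p,w):
    K,D=KD(p);E=np.array(p['extrinsics']);w=np.atleast_2d(np.array(w,float))
    return cv2.projectPoints(w,cv2.Rodrigues(E[:3,:3])[0],E[:3,3].copy(),K,D)[0][:,0]
def ray_z(p,uv,z):
    K,D=KD(p);n=cv2.undistortPoints(np.array([[uv]],float),K,D)[0,0]
    Ei=np.linalg.inv(p['extrinsics']);o=Ei[:3,3];d=Ei[:3,:3]@np.r_[n,1]
    return o+d*(z-o[2])/d[2]
def look(p,names):
    for t in names:
        for r in ctrl.look_for(p,t)[:3]:
            w=c2w(p,r['position']); print(t,round(r['p'],2),w.round(3),proj(p,w)[0].round())
E
python3 - <<'E'
from h import *
s=ctrl.get_state();print({k:np.round(v,3) for k,v in s.items()})
for n in ['scene','top']:
    p=shot(n,n+'1.png');print(n,np.linalg.inv(p['extrinsics']).round(3))
    look(p,['clamp','handle_grip','trigger_grip','fork_hole','pin','pin_block','gift_box','pad_face'])
E
```

```text
{'time': np.float64(0.0), 'qpos': array([ 1.124,  0.287,  1.578,  0.   ,  1.279, -0.15 ]), 'dq': array([ 0.001,  0.   , -0.002,  0.001,  0.   ,  0.   ]), 'joint_efforts': array([-1.0000e-03, -4.0599e+01, -2.9262e+01, -0.0000e+00,  6.0000e-03,
       -0.0000e+00]), 'eef_pos': array([0.197, 0.645, 0.252]), 'tcp_rot': array([ 0.148,  0.989, -0.001, -0.   ]), 'contact_force': array([-0.063,  0.841, -0.228]), 'wrist_torque': array([0.061, 0.039, 0.017]), 'finger_force': np.float64(0.0), 'opening': np.float64(1.0)}
scene [[ 0.911 -0.363  0.194  0.315]
 [-0.411 -0.797  0.443 -0.39 ]
 [-0.006 -0.484 -0.875  1.024]
 [ 0.     0.     0.     1.   ]]
clamp 0.61 [0.433 0.216 0.014] [257. 222.]
handle_grip 0.78 [0.435 0.227 0.013] [256. 219.]
trigger_grip 0.66 [0.407 0.218 0.114] [242. 204.]
fork_hole 0.85 [0.434 0.224 0.016] [256. 219.]
fork_hole 0.41 [0.501 0.292 0.065] [269. 179.]
pin 0.68 [0.645 0.017 0.058] [369. 247.]
pin 0.67 [ 0.524 -0.303  0.058] [390. 396.]
pin_block 0.65 [0.641 0.01  0.034] [368. 254.]
gift_box 0.9 [0.606 0.457 0.053] [283. 125.]
gift_box 0.65 [0.503 0.295 0.066] [270. 178.]
gift_box 0.37 [0.457 0.264 0.044] [258. 198.]
pad_face 0.58 [0.468 0.262 0.048] [262. 196.]
pad_face 0.51 [0.457 0.26  0.045] [258. 199.]
top [[ 0.014 -0.998  0.067  0.403]
 [-1.    -0.014 -0.012  0.083]
 [ 0.013 -0.067 -0.998  1.574]
 [ 0.     0.     0.     1.   ]]
clamp 0.85 [0.451 0.255 0.011] [246. 258.]
clamp 0.73 [0.648 0.022 0.062] [331. 187.]
handle_grip 0.86 [0.447 0.258 0.015] [245. 260.]
trigger_grip 0.47 [0.406 0.221 0.13 ] [254. 275.]
trigger_grip 0.15 [0.666 0.161 0.091] [280. 178.]
fork_hole 0.83 [0.45  0.256 0.016] [246. 259.]
pin 0.42 [0.453 0.258 0.01 ] [245. 258.]
pin_block 0.89 [0.642 0.019 0.039] [332. 190.]
gift_box 0.81 [0.496 0.293 0.064] [230. 241.]
gift_box 0.62 [0.603 0.462 0.055] [171. 202.]
pad_face 0.73 [0.454 0.262 0.047] [242. 257.]
```

View pics/scene1.png

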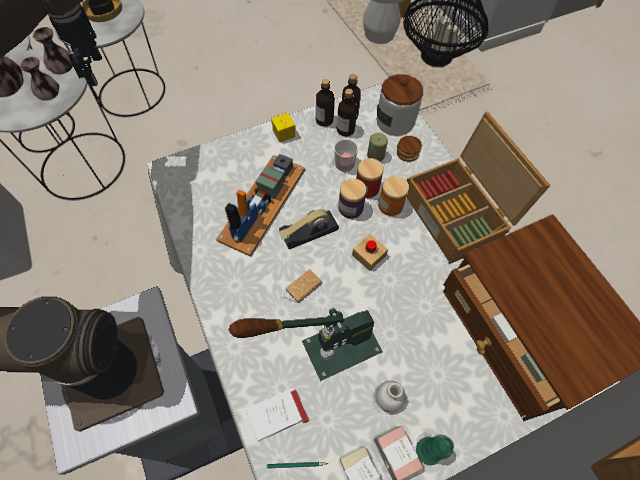

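View pics/top1.png

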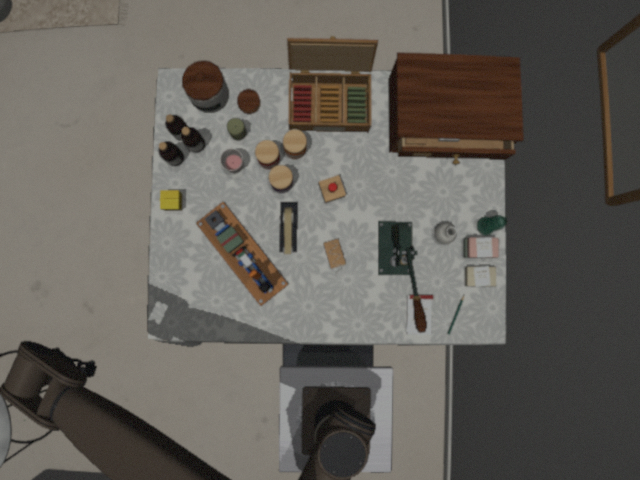

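The scene shows the clamp with the green box at scene (269,180) and top (230,240). The yellow box at scene (283,125) is only a look-alike. The red pin head is at scene (371,245) and top (333,187). Next I'll enlarge the clamp and the pin in one crop sheet.

```bash
python3 - <<'E'
from h import *
ps=shot('scene');pt=shot('top')
a=cv2.resize(ps['color'][145:260,210:320],None,fx=4,fy=4,interpolation=cv2.INTER_CUBIC)
b=cv2.resize(pt['color'][195:310,190:295],None,fx=3.4,fy=4,interpolation=cv2.INTER_CUBIC)
cv2.imwrite('pics/crop1.png',np.hstack([a,b])[:,:,::-1])
for p,(u0,u1,v0,v1) in ((ps,(350,390,230,270)),(pt,(318,348,172,204))):
    c=p['color'].astype(int)[v0:v1,u0:u1];m=(c[...,0]>120)&(c[...,1]<60)&(c[...,2]<60)
    v,u=np.nonzero(m);uv=(u.mean()+u0,v.mean()+v0);print(len(u),uv,u.min()+u0,u.max()+u0,v.min()+v0,v.max()+v0,ray_z(p,uv,.085))
E
```

```text
61 (np.float64(370.95081967213116), np.float64(244.44262295081967)) 367 375 241 248 [0.64178022 0.00924817 0.085     ]
48 (np.float64(332.3958333333333), np.float64(186.64583333333334)) 329 336 183 190 [0.64564633 0.01907711 0.085     ]
```

View pics/crop1.png

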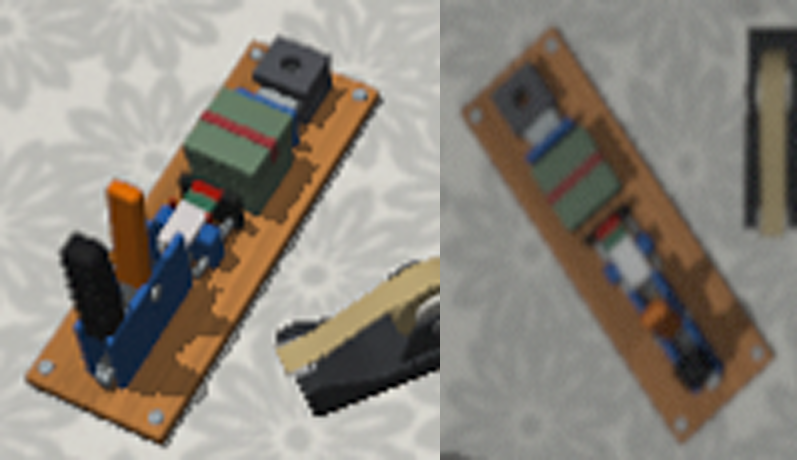

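```bash
python3 - <<'E'
from h import *
ps=shot('scene');pt=shot('top')
hx,hy=.15,.05
# order: stop-left, stop-right, handle-right, handle-left
C={'scene':[(272.5,155),(305.2,168.2),(251.2,255.7),(217,240)],'top':[(196.5,222),(223.8,201.75),(288.5,283),(261.5,305.5)]}
H={'scene':(283,161),'top':(213.5,219.5)}
L=np.array([(hx,hy),(hx,-hy),(-hx,-hy),(-hx,hy)])
for n,p in (('scene',ps),('top',pt)):
    W=np.array([ray_z(p,c,.012)[:2] for c in C[n]])
    c=W.mean(0);d=W-c;z=(d[:,0]+1j*d[:,1]);l=L[:,0]+1j*L[:,1];q=np.vdot(l,z)/np.vdot(l,l)
    y=np.angle(q);Rm=np.array([[np.cos(y),-np.sin(y)],[np.sin(y),np.cos(y)]])
    print(n,c.round(4),np.degrees(y).round(2),abs(q).round(3),'res mm',((W-(c+L@Rm.T))*1000).round(1).tolist())
    print(' hole seen',ray_z(p,H[n],.047)[:2].round(4),'pred',(c+Rm@[.118,0]).round(4),'handle',(c+Rm@[-.118,0]).round(4),'trig',(c+Rm@[-.07,0]).round(4))
# pin block & pin by reprojection overlays
a=cv2.resize(ps['color'][225:275,345:395],None,fx=8,fy=8,interpolation=cv2.INTER_CUBIC)
b=cv2.resize(pt['color'][162:212,308:358],None,fx=8,fy=8,interpolation=cv2.INTER_CUBIC)
cv2.imwrite('pics/crop2.png',np.hstack([a,b])[:,:,::-1])
E
```

```text
scene [0.4681 0.268 ] 39.8 0.994 res mm [[-1.1, 0.9], [-1.0, -2.1], [0.3, 0.7], [1.8, 0.5]]
 hole seen [0.56   0.3453] pred [0.5588 0.3435] handle [0.3775 0.1925] trig [0.4143 0.2232]
top [0.4666 0.2664] 39.34 0.984 res mm [[0.7, -2.0], [-4.2, -0.7], [1.9, 2.8], [1.5, -0.2]]
 hole seen [0.5559 0.344 ] pred [0.5579 0.3412] handle [0.3753 0.1916] trig [0.4125 0.222 ]
```

View pics/crop2.png

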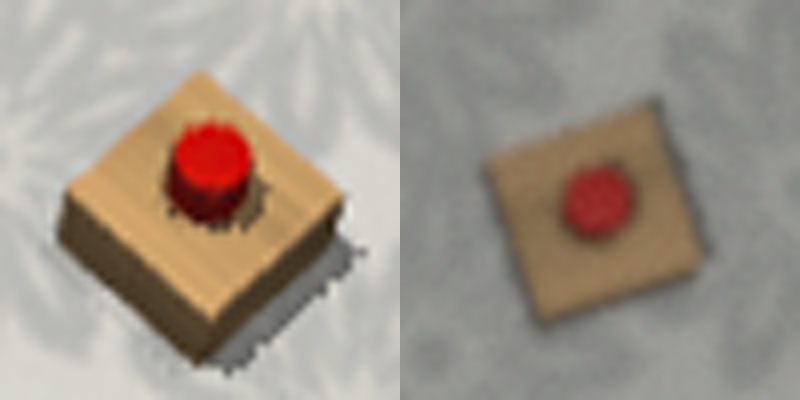

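The crop shows the real pin: red head upright in the wooden block, head centre at scene ≈(371,244) and top ≈(332.3,186.7). The head top is at z = 0.060, so I'll recompute with that.

```bash
python3 - <<'E'
from h import *
ps=shot('scene');pt=shot('top')
f=lambda x,u0,v0:((x[0]+.5)/8-.5+u0,(x[1]+.5)/8-.5+v0)
S=[f(c,345,225) for c in [(200,70),(345,198),(210,320),(67,190)]]
T=[f(c,308-50,162) for c in [(488,158),(657,98),(708,258),(543,325)]]
for p,c in((ps,S),(pt,T)):
    W=np.array([ray_z(p,x,.036)[:2] for x in c]);e=W-np.roll(W,-1,0)
    print(W.mean(0).round(4),np.linalg.norm(e,axis=1).round(3),np.degrees(np.arctan2(e[:,1],e[:,0])).round(1)%90)
print(ray_z(ps,f((212,157),345,225),.06),ray_z(pt,f((598,201),258,162),.06))
s=ctrl.get_state();r=R.from_quat(s['tcp_rot']);print(r.as_matrix().round(4),s['eef_pos'],ctrl.nose_length)
E
```

```text
[0.6518 0.0204] [0.06  0.059 0.059 0.059] [18.4 18.8 18.6 19.8]
[0.6505 0.0168] [0.063 0.059 0.062 0.062] [20.7 18.1 23.1 18.8]
[0.6510422  0.02037933 0.06      ] [0.64959595 0.01822373 0.06      ]
[[-0.9563  0.2925 -0.    ]
 [ 0.2925  0.9563 -0.    ]
 [ 0.     -0.     -1.    ]] [0.19736982 0.64547781 0.25332457] 0.022
```

Units first: shifts go in shares of 750 mm and turns go in shares of 90 degrees. So -400 mm / 750 = -0.5333, -360 mm / 750 = -0.48.

Call:
send_rows --rows "0 0 0 -0.08 -0.06 0 1;0 0 0 -0.1467 -0.1107 0 1;0 0 0 -0.2133 -0.1613 0 1;0 0 0 -0.28 -0.212 0 1;0 0 0 -0.3467 -0.2627 0 1;0 0 0 -0.4133 -0.3133 0 1;0 0 0 -0.48 -0.3627 0 1;0 0 0 -0.5333 -0.4027 0 1"

```text
time: 2.2
eef_pos: [0.4918, 0.2389, 0.2537]
tcp_rot: [0.148, 0.989, 0.0, 0.0]
contact_force: [-0.5, 0.4, 0.2]
opening: 1.001
finger_force: 0.0
```

Scaled: -217 mm / 750 = -0.2893, -208 mm / 750 = -0.2773.

Call:
send_rows --rows "0 0 0 -0.06 -0.0453 0 1;0 0 0 -0.12 -0.0907 0.0133 1;0 0 0 -0.18 -0.136 0.0333 1;0 0 0 -0.24 -0.1813 0.0533 1;0 0 0 -0.2773 -0.2093 0.0667 1;0 0 0 -0.2893 -0.2187 0.08 1;0 0 0 -0.2893 -0.2187 0.1067 1;0 0 0 -0.2893 -0.2187 0.12 1"

```text
time: 3.2
eef_pos: [0.6488, 0.0218, 0.161]
tcp_rot: [0.147, 0.989, 0.0, -0.002]
contact_force: [-0.7, 0.2, 0.4]
opening: 0.998
finger_force: 0.0
```

```bash
cat >> h.py <<'E'
def to(xyz,yaw=None):
    "print tool-frame shift (mm) and turn about tool z (deg) to a world target"
    s=ctrl.get_state();M=R.from_quat(s['tcp_rot']).as_matrix();y=np.degrees(np.arctan2(M[1,1],M[0,1]))
    print('t',s['time'],'tcp',s['eef_pos'].round(4),'yaw',y.round(2),'tiltz',M[:,2].round(4),'F',s['contact_force'].round(1),'op',round(float(s['opening']),3),
      'shift',(M.T@(np.array(xyz)-s['eef_pos'])*1000).round(1),'turn',None if yaw is None else round(-(yaw-y),1))
E
python3 - <<'E'
from h import *
to([.6508,.0195,.061])
p=shot('scene');print(p['color'].shape)
cv2.imwrite('pics/crop3.png',cv2.resize(p['color'][150:290,300:440],None,fx=4,fy=4,interpolation=cv2.INTER_CUBIC)[:,:,::-1])
E
```

```text
t 3.2 tcp [0.6488 0.0218 0.161 ] yaw 73.07 tiltz [-3.4e-03  7.0e-04 -1.0e+00] F [-0.7  0.2  0.4] op 0.998 shift [ -2.9  -1.6 100. ] turn None
(480, 640, 3)
```

View pics/crop3.png

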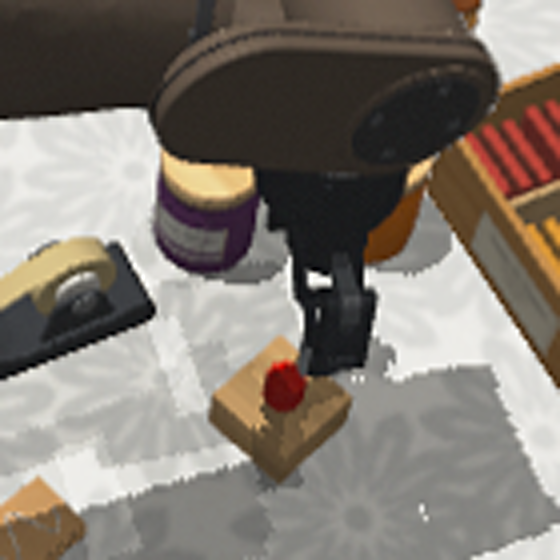

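Scaled: 100 mm / 750 = 0.1333, 85 mm / 750 = 0.1133.

Call:
send_rows --rows "0 0 0 0 0 0.04 1;0 0 0 0 0 0.08 1;0 0 0 0 0 0.1133 1;0 0 0 0 0 0.1333 1;0 0 0 0 0 0.1333 1;0 0 0 0 0 0.1333 1"

```text
time: 4.0
eef_pos: [0.6513, 0.0206, 0.0647]
tcp_rot: [0.148, 0.989, 0.0, 0.001]
contact_force: [0.1, 0.1, 0.8]
opening: 1.002
finger_force: 0.0
```

```bash
python3 - <<'E'
from h import *
to([.6508,.0195,.061])
E
```

```text
t 4.0 tcp [0.6513 0.0206 0.0647] yaw 73.02 tiltz [ 2.2e-03 -3.0e-04 -1.0e+00] F [0.1 0.1 0.8] op 1.002 shift [ 0.1 -1.2  3.7] turn None
```

Scaled: 2 mm / 750 = 0.0027, -1 mm / 750 = -0.0013.

Call:
send_rows --rows "0 0 0 0 -0.0013 0.0027 0;0 0 0 0 -0.0013 0.0027 -1;0 0 0 0 -0.0013 0.0027 -1;0 0 0 0 -0.0013 0.0027 -1;0 0 0 0 -0.0013 0.0027 -1;0 0 0 0 -0.0013 0.0027 -1;0 0 0 0 -0.0013 0.0027 -1" --grip_force 50

```text
time: 4.88
eef_pos: [0.6505, 0.0193, 0.0618]
tcp_rot: [0.148, 0.989, -0.0, 0.0]
contact_force: [0.8, -0.5, 3.6]
opening: 0.258
finger_force: 49.1
```

```bash
python3 - <<'E'
from h import *
to([.6508,.0195,.061])
E
```

```text
t 4.875 tcp [0.6505 0.0193 0.0618] yaw 72.99 tiltz [ 9.e-04 -2.e-04 -1.e+00] F [ 0.8 -0.5  3.6] op 0.258 shift [-0.2  0.3  0.8] turn None
```

Scaled: 186 mm / 750 = 0.248, 120 mm / 750 = 0.16, -32 degrees / 90 = -0.3556.

Call:
send_rows --rows "0 0 0 0 0 -0.0267 -1;0 0 0 0 0 -0.0667 -1;0 0 0 0 0 -0.12 -1;0 0 0 0.0267 0.04 -0.1733 -1;0 0 -0.0889 0.06 0.0933 -0.2 -1;0 0 -0.1778 0.0933 0.144 -0.2 -1;0 0 -0.2667 0.1267 0.196 -0.2 -1;0 0 -0.3556 0.16 0.248 -0.2 -1"

```text
time: 5.88
eef_pos: [0.5889, 0.2338, 0.2123]
tcp_rot: [-0.133, 0.991, 0.0, 0.0]
contact_force: [-0.1, 0.2, -1.4]
opening: 0.255
finger_force: 49.1
```

```bash
python3 - <<'E'
from h import *
to([.5585,.3435,.15],129.7)
E
```

```text
t 5.875 tcp [0.5889 0.2338 0.2123] yaw 105.26 tiltz [ 1.e-04  1.e-04 -1.e+00] F [-0.1  0.2 -1.4] op 0.255 shift [  0.4 113.8  62.3] turn -24.4
```

Scaled: 114 mm / 750 = 0.152, 110 mm / 750 = 0.1467, -24.4 degrees / 90 = -0.2711.

Call:
send_rows --rows "0 0 -0.0889 0 0.0467 0 -1;0 0 -0.1778 0 0.0933 0.0133 -1;0 0 -0.2444 0 0.1267 0.04 -1;0 0 -0.2711 0 0.1467 0.0667 -1;0 0 -0.2711 0 0.152 0.0827 -1;0 0 -0.2711 0 0.152 0.096 -1;0 0 -0.2711 0 0.152 0.1093 -1;0 0 -0.2711 0 0.152 0.1093 -1"

```text
time: 6.88
eef_pos: [0.5601, 0.3416, 0.1283]
tcp_rot: [-0.336, 0.942, -0.0, -0.001]
contact_force: [0.5, 0.2, -0.5]
opening: 0.263
finger_force: 49.2
```

```bash
python3 - <<'E'
from h import *
to([.5585,.3435,.115],129.7)
ps=shot('scene');pt=shot('top')
a=cv2.resize(ps['color'][110:200,240:330],None,fx=4.4,fy=4.4,interpolation=cv2.INTER_CUBIC)
b=cv2.resize(pt['color'][180:270,180:270],None,fx=4.4,fy=4.4,interpolation=cv2.INTER_CUBIC)
cv2.imwrite('pics/crop4.png',np.hstack([a,b])[:,:,::-1])
E
```

```text
t 6.875 tcp [0.5601 0.3416 0.1283] yaw 129.32 tiltz [-1.6e-03 -8.0e-04 -1.0e+00] F [ 0.5  0.2 -0.5] op 0.263 shift [ 0.   2.5 13.3] turn -0.4
```

View pics/crop4.png

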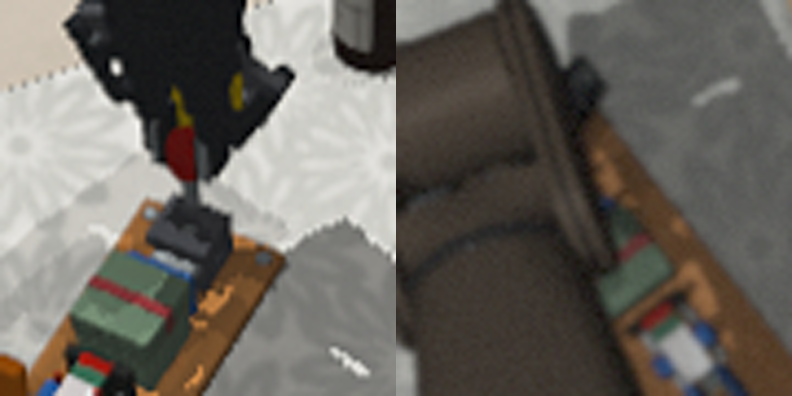

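The pin is upright in the fingers, with its tip at scene ≈(283,157) just above the fork hole at (283,161). I'll descend in small steps and watch the force.

Scaled: 20 mm / 750 = 0.0267, 16 mm / 750 = 0.0213, -0.4 degrees / 90 = -0.0044.

Call:
send_rows --rows "0 0 -0.0044 0 0.002 0.0107 -1;0 0 -0.0044 0 0.002 0.0213 -1;0 0 -0.0044 0 0.002 0.0267 -1;0 0 -0.0044 0 0.002 0.0267 -1"

```text
time: 7.48
eef_pos: [0.5589, 0.3435, 0.1085]
tcp_rot: [-0.34, 0.94, -0.0, -0.001]
contact_force: [0.2, 0.9, -1.0]
opening: 0.258
finger_force: 49.2
```

```bash
python3 - <<'E'
from h import *
to([.5585,.3435,.0958],129.7)
p=shot('scene');print(proj(p,[[.5585,.3435,.047]]),'tip',proj(p,[ctrl.get_state()['eef_pos']-[0,0,.0578]]))
E
```

```text
t 7.475 tcp [0.5589 0.3435 0.1085] yaw 129.8 tiltz [-1.2e-03 -5.0e-04 -1.0e+00] F [ 0.2  0.9 -1. ] op 0.258 shift [ 0.3  0.2 12.7] turn 0.1
[[282.76174673 161.6805411 ]] tip [[282.87570843 160.56530929]]
```

Scaled: 10 mm / 750 = 0.0133, 7 mm / 750 = 0.0093.

Call:
send_rows --rows "0 0 0 0 0 0.0053 -1;0 0 0 0 0 0.0093 -1;0 0 0 0 0 0.0133 -1;0 0 0 0 0 0.0133 -1"

```text
time: 8.02
eef_pos: [0.5591, 0.3443, 0.0997]
tcp_rot: [-0.34, 0.94, 0.001, 0.0]
contact_force: [-2.4, 1.5, 0.2]
opening: 0.26
finger_force: 49.5
```

Inside the hole (tip about 5 mm below the fork face) with little force. Continuing down.

Scaled: 12 mm / 750 = 0.016, 8 mm / 750 = 0.0107.

Call:
send_rows --rows "0 0 0 0 0 0.0053 -1;0 0 0 0 0 0.0107 -1;0 0 0 0 0 0.016 -1;0 0 0 0 0 0.016 -1"

```text
time: 8.52
eef_pos: [0.5587, 0.344, 0.0864]
tcp_rot: [-0.34, 0.94, 0.0, -0.0]
contact_force: [-2.6, 3.4, -0.5]
opening: 0.256
finger_force: 49.3
```

Scaled: 14 mm / 750 = 0.0187, 11 mm / 750 = 0.0147.

Call:
send_rows --rows "0 0 0 0 0.0009 0.0053 -1;0 0 0 0 0.0009 0.0107 -1;0 0 0 0 0.0009 0.0147 -1;0 0 0 0 0.0009 0.0187 -1;0 0 0 0 0.0009 0.0187 -1"

```text
time: 9.15
eef_pos: [0.5588, 0.3442, 0.0728]
tcp_rot: [-0.34, 0.94, 0.0, -0.0]
contact_force: [-2.8, 4.2, -0.0]
opening: 0.258
finger_force: 49.7
```

Scaled: 3 mm / 750 = 0.004, 1.5 mm / 750 = 0.002.

Call:
send_rows --rows "0 0 0 0 0.0009 0.002 -1;0 0 0 0 0.0009 0.004 -1;0 0 0 0 0.0009 0.004 -1"

```text
time: 9.52
eef_pos: [0.5589, 0.3443, 0.0728]
tcp_rot: [-0.341, 0.94, -0.001, -0.0]
contact_force: [-6.2, -1.4, 10.9]
opening: 0.264
finger_force: 50.6
```

Contact at exactly the expected seated height (0.0728, 11 N): the head is on the fork. Releasing and lifting.

Scaled: -150 mm / 750 = -0.2, -110 mm / 750 = -0.1467.

Call:
send_rows --rows "0 0 0 0 0 -0.0027 -1;0 0 0 0 0 -0.0027 0.3;0 0 0 0 0 -0.0027 1;0 0 0 0 0 -0.0027 1;0 0 0 0 0 -0.0333 1;0 0 0 0 0 -0.08 1;0 0 0 0 0 -0.1467 1;0 0 0 0 0 -0.2 1"

```text
time: 10.52
eef_pos: [0.5591, 0.345, 0.2247]
tcp_rot: [-0.34, 0.94, -0.0, 0.002]
contact_force: [-0.2, 0.8, 0.9]
opening: 0.998
finger_force: 0.0
```

```bash
python3 - <<'E'
from h import *
a=np.radians(39.7);ax=np.array([np.cos(a),np.sin(a)])
g=np.array([.4678,.2676])-.1065*ax;print(g)
to([*g,.22],39.7)
p=shot('scene')
cv2.imwrite('pics/crop5.png',cv2.resize(p['color'][140:240,210:320],None,fx=5,fy=5,interpolation=cv2.INTER_CUBIC)[:,:,::-1])
E
```

```text
[0.38585895 0.19957123]
t 10.525 tcp [0.5591 0.345  0.2247] yaw 129.8 tiltz [ 0.0039  0.0014 -1.    ] F [-0.2  0.8  0.9] op 0.998 shift [226.2  -0.8   3.9] turn 90.1
```

View pics/crop5.png

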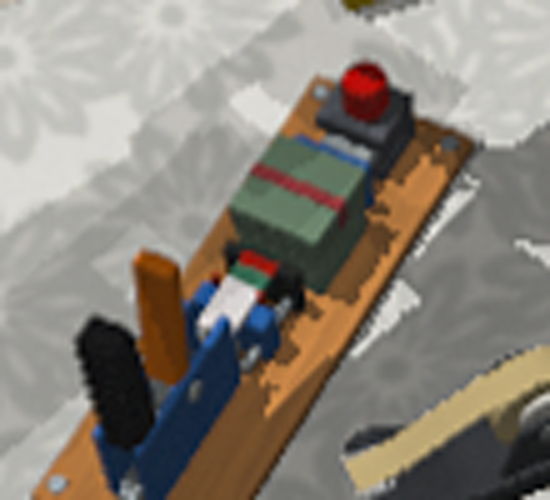

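The pin head sits flush on the fork, crop (365,95). The gripper has released it and is clear. Now moving over the handle and turning the fingers along the clamp axis.

Scaled: 225 mm / 750 = 0.3, 200 mm / 750 = 0.2667, 80 degrees / 90 = 0.8889.

Call:
send_rows --rows "0 0 0.1111 0.0333 0 0 1;0 0 0.2222 0.0667 0 0 1;0 0 0.3333 0.1067 0 0 1;0 0 0.4444 0.1467 0 0 1;0 0 0.5556 0.1867 0 0 1;0 0 0.6667 0.2267 0 0 1;0 0 0.7778 0.2667 0 0 1;0 0 0.8889 0.3 0 0 1"

```text
time: 11.58
eef_pos: [0.385, 0.2002, 0.2215]
tcp_rot: [0.346, 0.938, 0.0, 0.001]
contact_force: [0.8, -0.3, -0.0]
opening: 0.999
finger_force: 0.0
```

```bash
python3 - <<'E'
from h import *
to([.3866,.2003,.122],39.8)
p=shot('scene')
for uv,z in (((229.2,204.5),.152),((241.2,191.3),.150)): print(ray_z(p,uv,z))
E
```

```text
t 11.575 tcp [0.385  0.2002 0.2215] yaw 49.47 tiltz [ 2.2e-03  2.0e-04 -1.0e+00] F [ 0.8 -0.3 -0. ] op 0.999 shift [-1.   1.  99.5] turn 9.7
[0.37593666 0.20299678 0.152     ]
[0.41319299 0.22699396 0.15      ]
```

Scaled: 30 mm / 750 = 0.04, 15 mm / 750 = 0.02, 9.7 degrees / 90 = 0.1078.

Call:
send_rows --rows "0 0 0.1078 -0.0013 0.0013 0 1;0 0 0.1078 -0.0013 0.0013 0.02 1;0 0 0.1078 -0.0013 0.0013 0.04 1;0 0 0.1078 -0.0013 0.0013 0.04 1;0 0 0.1078 -0.0013 0.0013 0.04 1"

```text
time: 12.25
eef_pos: [0.3869, 0.2009, 0.19]
tcp_rot: [0.421, 0.907, -0.0, -0.0]
contact_force: [-0.4, -0.0, -0.8]
opening: 1.001
finger_force: 0.0
```

```bash
python3 - <<'E'
from h import *
to([.3866,.2003,.120],39.8)
p=shot('scene')
cv2.imwrite('pics/crop6.png',cv2.resize(p['color'][150:270,190:310],None,fx=5,fy=5,interpolation=cv2.INTER_CUBIC)[:,:,::-1])
E
```

```text
t 12.25 tcp [0.3869 0.2009 0.19  ] yaw 40.15 tiltz [-8.e-04 -2.e-04 -1.e+00] F [-0.4 -0.  -0.8] op 1.001 shift [-0.3 -0.6 70. ] turn 0.4
```

View pics/crop6.png

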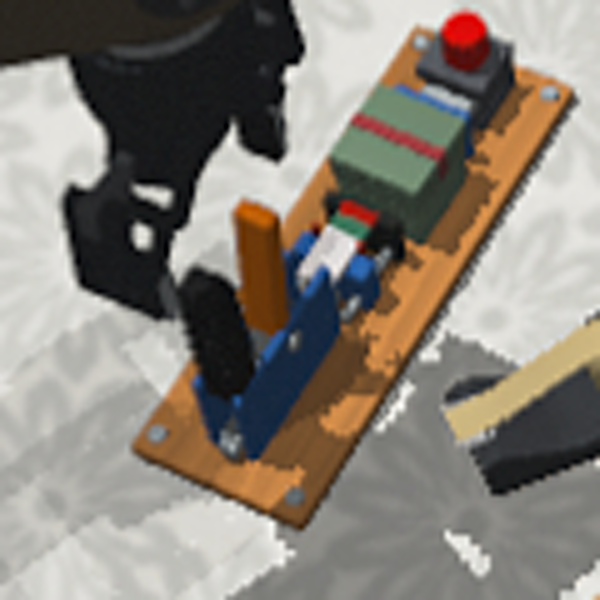

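The view shows both fingers open, behind the handle at crop (120,250) and ahead of the trigger at (265,120). The scale strip is visible at (325,255)–(357,212), white, green, then red. Descending.

Scaled: 70 mm / 750 = 0.0933, 65 mm / 750 = 0.0867.

Call:
send_rows --rows "0 0 0 0 0 0.0267 1;0 0 0 0 0 0.0533 1;0 0 0 0 0 0.0733 1;0 0 0 0 0 0.0867 1;0 0 0 0 0 0.0933 1;0 0 0 0 0 0.0933 1"

```text
time: 13.05
eef_pos: [0.387, 0.2009, 0.1203]
tcp_rot: [0.422, 0.907, -0.0, -0.0]
contact_force: [-0.6, -0.3, -0.1]
opening: 0.999
finger_force: 0.0
```

```bash
python3 - <<'E'
from h import *
to([.3866,.2003,.120],39.8)
E
```

```text
t 13.05 tcp [0.387  0.2009 0.1203] yaw 40.1 tiltz [-1.e-04 -0.e+00 -1.e+00] F [-0.6 -0.3 -0.1] op 0.999 shift [-0.2 -0.7  0.3] turn 0.3
```

Call:
send_rows --rows "0 0 0 0 0 0 0.3;0 0 0 0 0 0 -0.2;0 0 0 0 0 0 -1;0 0 0 0 0 0 -1;0 0 0 0 0 0 -1;0 0 0 0 0 0 -1;0 0 0 0 0 0 -1" --grip_force 35

```text
time: 13.92
eef_pos: [0.3875, 0.2002, 0.1234]
tcp_rot: [0.422, 0.907, -0.001, 0.0]
contact_force: [-9.3, -7.9, 17.3]
opening: 0.515
finger_force: 35.4
```

```bash
python3 - <<'E'
from h import *
to([.3866,.2003,.120],39.8)
ps=shot('scene');pt=shot('top')
look(ps,['pad_face','trigger_grip']);look(pt,['pad_face','trigger_grip'])
a=cv2.resize(ps['color'][160:240,210:310],None,fx=5,fy=5,interpolation=cv2.INTER_CUBIC)
b=cv2.resize(pt['color'][220:300,220:276],None,fx=5,fy=5,interpolation=cv2.INTER_CUBIC)
cv2.imwrite('pics/crop7.png',np.hstack([a,b])[:,:,::-1])
E
```

```text
t 13.925 tcp [0.3875 0.2002 0.1234] yaw 40.1 tiltz [-4.0e-04 -2.3e-03 -1.0e+00] F [-9.3 -7.9 17.3] op 0.515 shift [ 0.6 -0.6  3.4] turn 0.3
pad_face 0.47 [0.471 0.267 0.049] [262. 194.]
trigger_grip 0.41 [0.399 0.206 0.113] [241. 209.]
pad_face 0.7 [0.465 0.268 0.052] [240. 253.]
trigger_grip 0.53 [0.502 0.302 0.013] [230. 240.]
```

View pics/crop7.png

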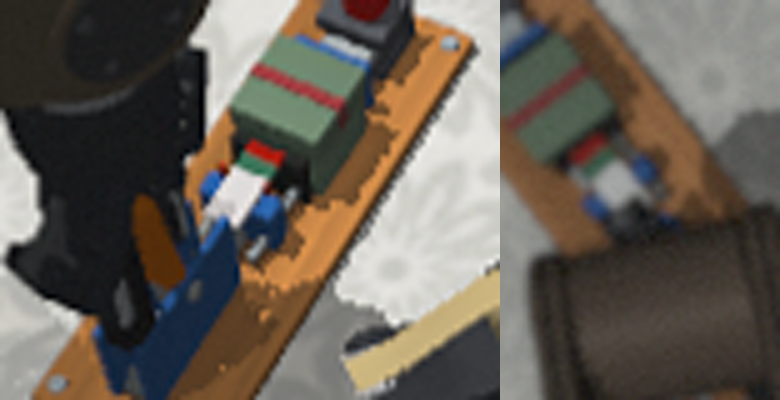

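The trigger is fully squeezed (opening ≈ 44 mm), and the jaw strip has moved toward the box. The index is at crop7 (222,172), beside the white. From here I'll measure the strip by numbers, to save the last viewing.

```bash
cat >> h.py <<'E'
A=np.radians(39.9);AX=np.array([np.cos(A),np.sin(A)]);AY=np.array([-AX[1],AX[0]]);C0=np.array([.5588,.3443])-.118*AX
XS=np.arange(-40,50,1.5)
def prof(p,img=None,ys=(0,),z=.068):
    "colour letters along clamp x at given clamp y (mm)"
    img=p['color'] if img is None else img
    print(' x:',''.join('|' if abs(x%15)<.1 else ' ' for x in XS),'from',XS[0],'step 1.5, bar each 15')
    for y in ys:
        w=[[*(C0+x/1e3*AX+y/1e3*AY),z] for x in XS];uv=proj(p,w).astype(np.float32)
        c=cv2.remap(img,uv[None,:,0],uv[None,:,1],cv2.INTER_CUBIC)[0].astype(int)
        L=''
        for r,g,b in c:
            L+= 'R' if r>1.6*max(g,b) and r>70 and g<1.35*b+15 else 'o' if r>1.5*b and r>80 else 'B' if b>1.3*r and b>50 else 'G' if g>1.15*r and g>1.08*b else 'W' if min(r,g,b)>130 else 'k' if max(r,g,b)<60 else '.'
        print('%3d'%y,L)
E
python3 - <<'E'
from h import *
p=shot('scene')
for f in ('pics/scene1.png',None):
    prof(p,cv2.imread(f)[:,:,::-1].copy() if f else None,range(-18,24,3))
E
```

```text
x:                                                              from -40.0 step 1.5, bar each 15
-18 BBBBBBBBBBkkkkkkkGkkkkkkkkkkkkGGGGGGGGGGGGGGGGGGGGGGG.RRRRR.
-15 ....BBBB..oRRR.GGGGG.RRRRR.kGGGGGGGGGGGGGGGGGGGGGGGG..RRRRR.
-12 WWWWWWWWWWWWWW.BBBBGoRRRRRR.GGGGGGGGGGGGGGGGGGGGGGGGG.RRRRR.
 -9 WWWWWWWWWWWWWWWGBBBG.RRRRRRkGGGGGGGGGGGGGGGGGGGGGGGGG.oRRRRo
 -6 WWWWWWWWWWWWWWWGBBBB.RRRRRRkGGGGGGGGkGGGGGGGGGGGGGGGG.oRRRRo
 -3 WWWWWWWWWWWWWWWGBBBGGRRRRRRkGGGGGGGGGGGGGGGGGGGGGGGGG.oRRRRR
  0 WWWWWWWWWWWWWWWGBBBGoRRRRRR.kGGGGGGGGGGGGGGGGGGGGGGGG.oRRRRo
  3 WWWWWWWWWWWWWWWGBBBGoRRRRRRkGGGGGGGkkGGGGGGGGGGGGGGGG.oRRRRo
  6 .BBBWBBB........kGGGGkkRRRkGGGGGkkGGGGGGGGGGGGGGGGGGG..RRRRo
  9 BBBBBBBBBBkkRooooo.kkkkkkkkGkkGGGGGGGGGGGGGGGGGGGGGGG..RRRRo
 12 BBBBBBBBBB.Roooooooookkkkkk.ooo.kGGGGGGGGGGGGGGGGGGGG..RRRRR
 15 B.........ooooooooooooooo..ooooookkGGGGGGGGGGGGGGGGGGG.RRRRR
 18 .ooooooooooooooooooooooooooooooooo.kGGGGGGGGGGGGGGGGG..RRRRR
 21 oooooooooooooooooooooooooooooooooooo.kGGGGGGGGGGGGGGGG.RRRRR
 x:                                                              from -40.0 step 1.5, bar eac
[... 214 characters left out ...]
WWWWWWWWWGBBBG.RRRRRR.GGGGGGGGGGGGGGGGGGGGG.oRRRRo
 -6 BWWWWWWWWWWWWWWWWWWGBBBB.RRRRRR.GGGGGGGGGGGGGGGGGGGGG.oRRRRo
 -3 WWWWWWWWWWWWWWWWWWWGBBBBGoRRRRRRGGGGGGGGGGGGGGGGGGGGG.oRRRRR
  0 WWWWWWWWWWWWWWWWWWWGBBBBGoRRRRRRkGGGGGGGGGGGGGGGGGGGG.oRRRRo
  3 WWWWWWWWWWWWWWWWWWWWBBBBGoRRRRRRkGGGkGGGGGGGGGGGGGGGG.oRRRRo
  6 W....BBBBBBWB..ooWW.GGGGBBkRRRR.kGGGGGGGGGGGGGGGGGGGG..RRRRo
  9 o..BBBBBBBBBBBBRoooooookkkkkkkkkGGGGGGGGGGGGGGGGGGGGG..RRRRo
 12 oooo.BBBBBBBBB.oooooooooo.kkkkkkkGGGGGGGGGGGGGGGGGGGG..RRRRR
 15 .ooooo........oooooooooooooooooo..kGGGGGGGGGGGGGGGGGGG.RRRRR
 18 .ooooooooooooooooooooooooooooooooookGGGGGGGGGGGGGGGGG..RRRRR
 21 kkkooooooooooooooooooooooooooooooooo.kGGGGGGGGGGGGGGG..RRRRR
```

Call:
send_rows --rows "0 0 0 0 0 0 0.9;0 0 0 0 0 0 0.9;0 0 0 0 0 0 0.9;0 0 0 0 0 0 0.9;0 0 0 0 0 0 -1;0 0 0 0 0 0 -1;0 0 0 0 0 0 -1;0 0 0 0 0 0 -1"

```text
time: 15.28
eef_pos: [0.3874, 0.2003, 0.1229]
tcp_rot: [0.422, 0.907, -0.001, 0.0]
contact_force: [-8.3, -6.3, 16.5]
opening: 0.509
finger_force: 35.7
```

```bash
python3 - <<'E'
from h import *
to([.3866,.2003,.120],39.8);p=shot('scene');prof(p,None,(-18,-15,-12,-6,0,6,9,12))
E
```

```text
t 15.275 tcp [0.3874 0.2003 0.1229] yaw 40.09 tiltz [-8.0e-04 -2.1e-03 -1.0e+00] F [-8.3 -6.3 16.5] op 0.509 shift [ 0.5 -0.6  2.9] turn 0.3
 x:                                                              from -40.0 step 1.5, bar each 15
-18 .BBBBkBBBBBBBBBBB...kkkkGkkkkkkkGkkGGGGGGGGGGGGGGGGGGGGG.oRR
-15 ...............BB.RRRo.GBBBG.RRRRRkkGGGGGGGGGGGGGGGGGGGG.oRR
-12 .WWWWWWWWWWWWWWWWWWWWWGBBBBG.RRRRRRGGGGGGGGGGGGGGGGGGGGG..RR
 -6 BWWWWWWWWWWWWWWWWWWWWWGBBBBGoRRRRRRGGGGGGGGGGGGGGGGGGGGG.oRR
  0 WWWWWWWWWWWWWWWWWWWWWWWGBBBG.RRRRRRkGGGGGGGGGGGGGGGGGGGG.oRR
  6 oo.WW..WBBBBBBBBB.....ooGGGBG.RRRRR.GGGGGGGGGGGGGGGGGGGGG.RR
  9 oooo.kBBBBBBBBBBBBRRoooooo.kkkkkkkkkGGGGGGGGGGGGGGGGGGGG.oRR
 12 ooooooo.BBBBBBBBB.oooooooooookkkkkkkGGGGGGGGGGGGGGGGGGGG..RR
```

The pad now pushes the box (the ribbon moved about 4 mm) and the index is still in the white. Next squeeze.

Call:
send_rows --rows "0 0 0 0 0 0 0.9;0 0 0 0 0 0 0.9;0 0 0 0 0 0 0.9;0 0 0 0 0 0 0.9;0 0 0 0 0 0 -1;0 0 0 0 0 0 -1;0 0 0 0 0 0 -1;0 0 0 0 0 0 -1"

```text
time: 16.32
eef_pos: [0.3874, 0.2003, 0.1229]
tcp_rot: [0.422, 0.907, -0.001, 0.0]
contact_force: [-9.1, -6.7, 16.1]
opening: 0.516
finger_force: 35.6
```

```bash
sed -i 's/^XS=.*/XS=np.arange(-40,65,1.5)/' h.py; python3 - <<'E'
from h import *
to([.3866,.2003,.120],39.8);p=shot('scene');prof(p,None,(-18,-15,-12,-6,0,6,9,12))
E
```

```text
t 16.325 tcp [0.3874 0.2003 0.1229] yaw 40.09 tiltz [-9.0e-04 -2.1e-03 -1.0e+00] F [-9.1 -6.7 16.1] op 0.516 shift [ 0.5 -0.6  2.9] turn 0.3
 x:                                                                        from -40.0 step 1.5, bar each 15
-18 ....BBBBBBBBBBBBBBBBkkkkkkkkkkkkkkkkkkkGGGGGGGGGGGGGGGGGGGG.RRRRR..GGG
-15 ...............B.....ooRRoGBGGkRRRRR.kkGGGGGGGGGGGGGGGGGGGG.RRRRR..GGG
-12 ....WWWWWWWWWWWWWWWWWWWWWGBBBBGoRRRRRRkGGGGGGGGGGGGGGGGGGG..RRRRR..GGG
 -6 Bkk.WWWWWWWWWWWWWWWWWWWWWWGBBBG.RRRRRRkGGGGGGGGGGGGGGGGGGGG.RRRRR..GGG
  0 WWWWWWWWWWWWWWWWWWWWWWWWWWGBBBG.RRRRRRGGGGGGGGGGGGGGGGGGGGG.RRRRRo.GGG
  6 ooooo.WW.B.WBBBBBBBB..ooW..GGGGGk.RR.kkGGGGGGGGGGGGGGGGGGGG.RRRRo.GGGG
  9 oooooooo.BBBBBBBBBBBB.RooooookkkkkkkkkkGGGGGGGGGGGGGGGGGGGG.RRRRR..GGG
 12 oooooooooo.BBBBBBBBBB.Rooooooooo.kkkkkkGGGGGGGGGGGGGGGGGGGG.oRRRR..GGG
```

Call:
send_rows --rows "0 0 0 0 0 0 0.9;0 0 0 0 0 0 0.9;0 0 0 0 0 0 0.9;0 0 0 0 0 0 0.9;0 0 0 0 0 0 -1;0 0 0 0 0 0 -1;0 0 0 0 0 0 -1;0 0 0 0 0 0 -1"

```text
time: 17.38
eef_pos: [0.3873, 0.2003, 0.1229]
tcp_rot: [0.422, 0.907, -0.001, 0.0]
contact_force: [-8.0, -6.2, 16.7]
opening: 0.515
finger_force: 35.4
```

```bash
python3 - <<'E'
from h import *
to([.3866,.2003,.120],39.8);p=shot('scene');prof(p,None,(-18,-15,-12,-6,0,6,9,12))
E
```

```text
t 17.375 tcp [0.3873 0.2003 0.1229] yaw 40.09 tiltz [-9.0e-04 -2.2e-03 -1.0e+00] F [-8.  -6.2 16.7] op 0.515 shift [ 0.5 -0.6  2.9] turn 0.3
 x:                                                                        from -40.0 step 1.5, bar each 15
-18 .......BBBBkBBBBBBBBBBB.RRR.kkkkkkkkkkkGGGGGGGGGGGGGGGGGGGGG.oRRRRR.GG
-15 .........................RRRoGBG.RRRRR.kGGGGGGGGGGGGGGGGGGGG.oRRRRo.GG
-12 ..k..WWWWWWWWWWWWWWWWWWWWWWGBBBBGRRRRRR.GGGGGGGGGGGGGGGGGGGG.oRRRRo.GG
 -6 .ooo..WWWWWWWWWWWWWWWWWWWWWGBBBBGoRRRRRRGGGGGGGGGGGGGGGGGGGG..RRRRo.GG
  0 WWWWWWWWWWWWWWWWWWWWWWWWWWWWGBBB.RRRRRRRGGGGGGGGGGGGGGGGGGGG.oRRRRR.GG
  6 oooooooWW.WW..BBBBBBBBB..ooo.kGBGk...RR.kGGGGGGGGGGGGGGGGGGG..RRRRo.GG
  9 oooooooooookBBBBBBBBBBBB.Rooooo.kkkkkkkkGGGGGGGGGGGGGGGGGGGG..RRRRo.GG
 12 ooooooooooooo.BBBBBBBBBB.ooooooooo.kkkkkGGGGGGGGGGGGGGGGGGGG.oRRRRR.GG
```

The box is at the stop: the strip moved 2 mm and the index about 4.5 mm, so the pad is at ≈2.5 mm. One more squeeze should bring it to ≈7 mm, in the green.

Call:
send_rows --rows "0 0 0 0 0 0 0.9;0 0 0 0 0 0 0.9;0 0 0 0 0 0 0.9;0 0 0 0 0 0 0.9;0 0 0 0 0 0 -1;0 0 0 0 0 0 -1;0 0 0 0 0 0 -1;0 0 0 0 0 0 -1"

```text
time: 18.42
eef_pos: [0.3874, 0.2002, 0.1234]
tcp_rot: [0.422, 0.907, -0.001, 0.0]
contact_force: [-10.1, -7.9, 20.5]
opening: 0.512
finger_force: 34.5
```

```bash
python3 - <<'E'
from h import *
to([.3866,.2003,.120],39.8);p=shot('scene');prof(p,None,(-18,-15,-12,-6,0,6,9,12))
cv2.imwrite('pics/crop8.png',cv2.resize(p['color'][150:220,220:310],None,fx=8,fy=8,interpolation=cv2.INTER_CUBIC)[:,:,::-1])
E
```

```text
t 18.425 tcp [0.3874 0.2002 0.1234] yaw 40.11 tiltz [-0.0011 -0.0026 -1.    ] F [-10.1  -7.9  20.5] op 0.512 shift [ 0.6 -0.6  3.4] turn 0.3
 x:                                                                        from -40.0 step 1.5, bar each 15
-18 ..........BBBBkBBBBBBBBBBB..kkkkkkkkkkkkGGGGGGGGGGGGGGGGGGGG.oRRRRR.GG
-15 ..k....................WW...RRR..RRRRR.kGGGGGGGGGGGGGGGGGGGG..RRRRR.GG
-12 ..k..WWWWWWWWWWWWWWWWWWWWWWGBGG..RRRRRR.GGGGGGGGGGGGGGGGGGGG..RRRRo..G
 -6 .oooo.WWWWWWWWWWWWWWWWWWWWWGBBBBG.RRRRRRGGGGGGGGGGGGGGGGGGGG..RRRRo.GG
  0 WWWWWWWWWWWWWWWWWWWWWWWWWWWWGBBBGoRRRRRRGGGGGGGGGGGGGGGGGGGG..RRRRR.GG
  6 oooooooWWoWW....B.BBBBBBB....GGBGk...RR.kGGGGGGGGGGGGGGGGGGG..RRRRo.GG
  9 ooooooooooooookBBBBBBBBBBBB.RRR.kkkkkkkkGGGGGGGGGGGGGGGGGGGG..RRRRo.GG
 12 oooooooooooooooo.BBBBBBBBBB.RoooookkkkkkGGGGGGGGGGGGGGGGGGGG..RRRRR.GG
```

View pics/crop8.png

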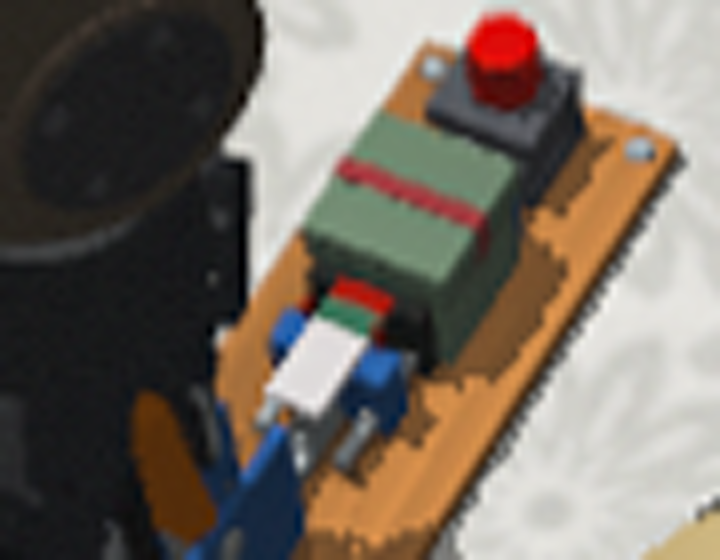

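The crop shows the box tight between pad and stop and the pin seated. The index bar's ends at (307,303) and (380,335) straddle the green patch at (345,317), so the pad is at ≈7 mm. The trigger is still held squeezed, so I'm handing in.

```bash
python3 -c "
from h import *
print(ctrl.sign_off())"
```

```text
the job is handed in; nothing more can be done
None
```

The job is handed in at about 18 s: the pin is fully seated in the fork, the index is in the green with the pad pressed about 7 mm by image measurement, and the trigger is still held squeezed at about 35 N.

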